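Offer a stone slab up to the grinding wheel

TASK

Stand the green stone slab on one of its short ends near the middle of the black rubber pad and let go, so that it stands there by itself. Then pick it up again, carry it over the grinder's splash screens and finish while still holding it, motionless and upright, with its lower short edge about 1 cm above the top of the grinding wheel, centred over the wheel and parallel to its axle. Neither the stone nor the robot may touch the grinder, and the other things on the bench stay where they are.

Things in the scene. Friction and masses are not known exactly. Their poses are not given: they have to be found in the camera images.
- green_slab: the green stone slab with pale veins, a plain block 90 x 56 x 20 mm, about 0.27 kg. Origin at its centre; x along its 90 mm length, y along its 56 mm width, z through its 20 mm thickness. It starts lying flat, centred within 5 mm, on its wooden rest, its centre 55 mm above the bench. Either short end may go down.
- green_rest: fixed wooden block under the green slab, 60 (x) x 36 (y) x 45 mm tall, origin at the centre of its underside on the bench. It is smaller than the slab, which overhangs it by about 15 mm at each end and 10 mm at each long side, so fingers can reach down past the slab's long sides. An identical block under the red slab.
- pad_top (a point): middle of the top of the black rubber pad, a fixed square 140 x 140 mm, 6 mm thick, lying on the bench (this point is 6 mm above the bench). z up. The slab stands stably on it on a 56 x 20 mm short end, its centre then 51 mm above the bench.
- grinder: the fixed bench grinder, origin on the bench below the wheel's middle, z up, y along the axle towards the green motor. Wheel: grey, 150 mm diameter, 64 mm wide (y -32 to 32), axle 115 mm up; it does not turn. Motor: 136 mm diameter, y 66 to 291 mm, on a foot. The wheel stands in a tray, x -120 to 120 and y -88 to 62 mm, with a 50 mm tall lip at x = 118 mm and two tall screens.
- screen_front (a point): middle of the top edge of the aluminium splash screen on the robot's side of the wheel, 215 mm above the bench, at x = -118 mm of the grinder; 150 mm long along the axle, 4 mm thick, reaching down to the bench.
- screen_right (a point): middle of the top edge of the aluminium splash screen at the wheel's end away from the motor, 225 mm above the bench, at y = -88 mm of the grinder; 236 mm long across the axle, 4 mm thick, reaching down to the bench.
- crown (a point): the middle of the top line of the wheel, 190 mm above the bench, on the grinder (axes as the grinder's: x across the wheel in its rolling direction, y along the axle, z up).
- red_slab: a red stone slab of the same size as the green one, same axes, flat on its own wooden rest, centre 55 mm above the bench. Leave it alone.
- bottle: blue closed bottle, 66 mm diameter, 190 mm tall, origin at the centre of its underside. Leave it alone.
- jar: amber glass jar with steel lid, 66 mm diameter, 75 mm tall, origin at the centre of its underside. Leave it alone.
- mug: blue mug, 80 mm diameter, 90 mm tall, handle towards its +y, origin at the centre of its underside. Leave it alone.
- wrench: steel wrench lying flat along its x, origin near its middle, under 20 mm tall. Leave it alone.
- brush: brush lying flat along its x, origin near its middle, under 60 mm tall. Leave it alone.
- dresser: dark grey dressing stick, 110 x 25 x 25 mm, lying along its x, origin at the centre of its underside. Leave it alone.
Things that resemble listed ones, but are neither listed nor needed, are in the scene too. There is more than one size of the green_slab; the one meant has the size given above.

How it is judged:
By the outcome, as a careful person would: the job done as asked, in the order asked, and still so for the second after the job is handed in, while the arm keeps its last pose, push and grip.
It also fails if it takes over 69 s, if anything falls off the work surface, if the arm or the gripper's body presses on something with over 40 N, if the wrist force passes 120 N, or if a joint passes its speed limit or range.

ROBOT

A 6-joint arm with a two-finger parallel gripper is mounted at the origin on the work surface. World frame = base frame: x ahead of the robot, y to its left, z up, the work surface at z = 0. Lengths are in mm, angles in rad, forces in N, time in s.
With the tool pointing down it reaches from about 300 to 775 mm from the base axis. Payload 14.6 kg.
Tool frame: the origin (TCP) lies at the very end of the fingers, on their centre line; the grasp point (between the pads) lies 19 mm behind it (manip.tcp_to_grasp is the distance from the TCP to the grasp point, in mm); z points along the fingers, y is the line along which they close (so a half turn about z gives the same grasp; the last joint's range is limited). The gripper opens to 85 mm and grips with 20 to 120 N. Pads are 22 mm wide; open, the fingers measure 114 mm over their backs; the gripper's body (76 mm by 85 mm) begins 54 mm behind the grasp point. The pads swing forward as they close: fully open they stand 13 mm farther back than shut.
Start: joints at [-1.282, 0.3, 1.521, -0, 1.321, -0.067], TCP at [191.58, -515.545, 231.281] pointing down, gripper open.
Joint ranges: [-3.03, 3.03], [-0.79, 2.21], [0.23, 2.52], [-1.04, 4.18], [0, 3.07], [-2.55, 2.55]. Speed limits (rad/s): [2.22, 2.22, 2.57, 3.14, 3.14, 3.14].

INTERFACE

Orientations are given as a rotation vector (axis times angle).
In Python, from rig import get_obs, cams, job, manip gives the robot as it stands.
- The arm moves only by the shell command python3 -m inch 'ROWS'. ROWS is JSON, a list of rows, each a list of 7 numbers: the finger opening in m, from 0 to 0.0854, then the shift along the tool's x, y, z in m, then the turn, a rotation vector about the tool's x, y, z in rad. A call has 1 to 8 rows; each row is the pose to reach, as a shift and turn from the pose commanded when the call began, along the tool's axes at that moment; what a row does not reach only later rows make up. A row lasts 1/12 s, in which the tool goes at most 41.7 mm and 7.16 degrees, less where a joint would pass 70% of its speed; a pose out of reach is approached as far as the arm can. A call with a gripper value outside its range is refused whole. The fingers move at their own pace and stop on an object; the grip force is fixed at half the most. Time passes only in rows, so rows that repeat a pose let the fingers close. It gives the time, the measured TCP pose, the force, the opening and the grip force at its end, in the units of the state.
- get_obs(): the state, without advancing time (a new reading comes with each control period).
- cams.grab_frame(name): name is "side" or "top" or "wrist"; returns the picture (384x512x3 uint8, blue, green, red); there is no depth.
- cams.camera_params(name): a dict with "fx", "fy", "cx", "cy" (pixels), "dist" ([k1, k2, p1, p2, k3] as OpenCV has them; the pictures are not rectified), "world_from_camera" (4x4, takes a point from camera to world coordinates); the wrist camera has in their place "tool_from_camera" (4x4, takes a point from camera to tool coordinates, whose origin is the TCP and whose axes are the flange's). Camera axes: x right, y up, looking along -z (the intrinsics and any distortion apply to the point x, -y, -z); pixel columns grow to the right and rows downward; lengths in mm; the calibration is good to about 2 mm. A picture is of the moment at which its call begins: read the wrist's pose just before it. camera_params takes no time and is no camera call.
- job.job_done(): hands the job in; it is judged then, once.
Trained networks look in the newest picture that a camera, given by its name, has taken for a name from the list of things; names that differ only in an ending like _2 or _b are one class to them, and where a whole thing is asked for, a point or a joint stands for the part that bears it (a point fixed in the world has none). Each returns a list of dicts, best first, with "conf" (0 to 1); they miss things now and then, are a little off and sometimes report something else, mostly with a low value. They report only what shows in the picture. A call takes as long as a camera call. They do not tell look-alikes from the thing itself.
- cams.boxes_of(camera, name): "location" ([x, y, z] in mm, in world coordinates, good to about 4 mm: the middle of the surface that is visible of it).
- cams.regions_of(camera, name): "mask" (384x512 bool, what is visible of it).
- cams.mark_of(camera, name): "location" ([x, y, z] in mm, in world coordinates, good to about 4 mm: a listed point, or the origin of a listed thing).
The state is a dict: "time": time; "joint_positions": joint angles; "qvel": joint speeds; "joint_torque": joint torques, N m; "tool_pos": TCP position; "eef_rot": TCP orientation; "contact_force": force on the tool from outside, world axes, zero at the start; "wrist_torque": the same for the moment, N m; "opening": opening from 0.0 (shut) to 1.0 (fully open); "grasp_force": force on a finger pad.
Only numpy, scipy, OpenCV 4.12 (cv2) and the standard library are available. Lean on these libraries where they do the work, as an engineer would, in place of code of your own. Each camera call takes 0.05 s, during which the arm holds its last target. There are 200 camera calls.

## Working session

There is one attempt and no reset: what is moved stays moved. The work goes in short steps, Python scripts to look and compute and a shell command to move; the robot and the scene stay as the last step left them, time stands still between calls to the robot, and variables do not carry over. Pictures are saved under pics/ and viewed, at most 10 in all, crops included, and the job is handed in when it is done.

```bash
mkdir -p pics; ls; cat > h.py <<'E'
import numpy as np, cv2
from scipy.spatial.transform import Rotation as R
from rig import get_obs, cams, job, manip
def cam(name):
    p=cams.camera_params(name)
    if 'world_from_camera' in p: T=np.array(p['world_from_camera'])
    else:
        o=get_obs(); W=np.eye(4); W[:3,:3]=R.from_rotvec(o['eef_rot']).as_matrix(); W[:3,3]=o['tool_pos']
        T=W@np.array(p['tool_from_camera'])
    K=np.array([[p['fx'],0,p['cx']],[0,p['fy'],p['cy']],[0,0,1]]); return K,np.array(p['dist'],float),T
def px2w(c,uv,z):
    K,d,T=c; n=cv2.undistortPoints(np.array(uv,float).reshape(-1,1,2),K,d).reshape(-1,2)
    r=np.c_[n[:,0],-n[:,1],-np.ones(len(n))]@T[:3,:3].T
    return T[:3,3]+r*((z-T[2,3])/r[:,2])[:,None]
def w2px(c,P):
    K,d,T=c; q=(np.array(P,float).reshape(-1,3)-T[:3,3])@T[:3,:3]
    q=q*[1,-1,-1]; return cv2.projectPoints(q,np.zeros(3),np.zeros(3),K,d)[0].reshape(-1,2)
E
python3 - <<'E'
from h import *
o=get_obs(); print({k:np.round(v,3).tolist() for k,v in o.items()}); print(R.from_rotvec(o['eef_rot']).as_matrix().round(3))
for c in ('top','side'):
    cv2.imwrite(f'pics/{c}0.png',cams.grab_frame(c))
    print(c,cam(c)[2].round(2).tolist())
    for n in ['green_slab','green_rest','pad_top','grinder','crown','screen_front','screen_right','red_slab','bottle','jar','mug','wrench','brush','dresser']:
        f=cams.mark_of if 1 else 0
        print(c,n,[(np.round(r['location']).tolist(),round(r['conf'],2)) for r in f(c,n)][:3])
E
```

```text
pics
{'time': 0.0, 'joint_positions': [-1.282, 0.3, 1.522, 0.0, 1.321, -0.067], 'qvel': [0.001, 0.001, -0.001, -0.001, -0.001, -0.001], 'joint_torque': [0.0, -54.35, -36.179, -0.0, 0.004, -0.0], 'tool_pos': [191.508, -515.327, 230.721], 'eef_rot': [-3.091, -0.556, 0.0], 'contact_force': [-0.151, 0.591, 0.405], 'wrist_torque': [0.015, 0.0, -0.046], 'grasp_force': 0.0, 'opening': 1.001}
[[ 0.937  0.348 -0.   ]
 [ 0.348 -0.937  0.001]
 [ 0.    -0.001 -1.   ]]
top [[0.01, 0.98, -0.18, 304.05], [-1.0, 0.01, 0.01, -112.11], [0.01, 0.18, 0.98, 1522.4], [0.0, 0.0, 0.0, 1.0]]
top green_slab [([484.0, -357.0, 52.0], 0.85), ([372.0, -302.0, 7.0], 0.72), ([540.0, -248.0, 4.0], 0.6)]
top green_rest [([463.0, -22.0, 4.0], 0.24)]
top pad_top [([461.0, -21.0, 8.0], 0.59)]
top grinder [([565.0, 235.0, 2.0], 0.81)]
top crown [([566.0, 236.0, 188.0], 0.86), ([667.0, -142.0, 51.0], 0.24)]
top screen_front [([448.0, 242.0, 216.0], 0.98)]
top screen_right [([548.0, 145.0, 224.0], 0.7)]
top red_slab [([664.0, -144.0, 51.0], 0.91)]
top bottle [([419.0, -511.0, -1.0], 0.98)]
top jar [([781.0, 14.0, -1.0], 0.
[... 507 characters left out ...]
 pad_top [([460.0, -18.0, 6.0], 0.63), ([483.0, -354.0, 50.0], 0.16)]
side grinder [([565.0, 232.0, -2.0], 0.86), ([486.0, -357.0, 3.0], 0.24)]
side crown [([564.0, 234.0, 196.0], 0.6)]
side screen_front [([447.0, 237.0, 215.0], 0.97)]
side screen_right [([551.0, 148.0, 222.0], 0.56), ([670.0, -145.0, 55.0], 0.43)]
side red_slab [([564.0, 231.0, 193.0], 0.74), ([672.0, -147.0, 55.0], 0.6)]
side bottle [([423.0, -509.0, -0.0], 0.9), ([488.0, -354.0, 1.0], 0.57), ([779.0, 11.0, -4.0], 0.44)]
side jar [([777.0, 15.0, -2.0], 0.74)]
side mug [([552.0, -538.0, -2.0], 0.83)]
side wrench [([642.0, -429.0, 1.0], 0.73)]
side brush [([298.0, 298.0, 2.0], 0.9)]
side dresser [([762.0, 128.0, 4.0], 0.71)]
```

View pics/top0.png

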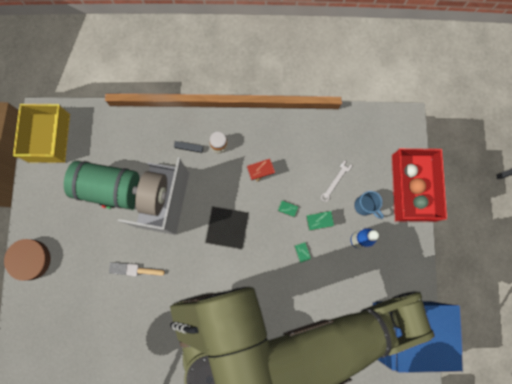

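View pics/side0.png

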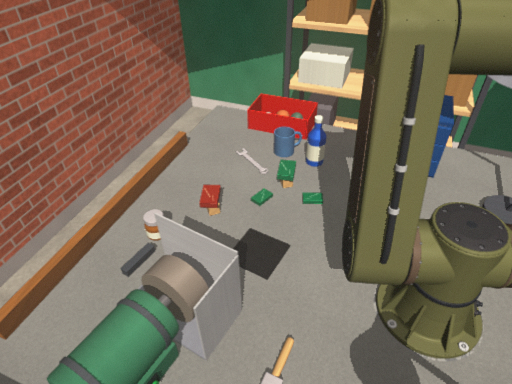

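Top view: the full-size slab on its rest is at about (320,220) px. The two green look-alikes, smaller and lying flat on the bench, are at (289,209) and (303,252). The pad is at (228,227) and the wheel at (152,192), with its axle running to the left. The side view agrees.

```bash
python3 - <<'E'
from h import *
print(np.array(cams.camera_params('wrist')['tool_from_camera']).round(2).tolist())
c=cam('top')
for n,z in (('green_slab',65),('pad_top',6),('grinder',100)):
    for r in cams.regions_of('top',n)[:3]:
        m=r['mask'].astype(np.uint8); 
        k=max(cv2.findContours(m,0,1)[0],key=cv2.contourArea).reshape(-1,2)
        w=px2w(c,k,z)[:,:2].astype(np.float32); b=cv2.minAreaRect(w)
        print(n,round(r['conf'],2),m.sum(),np.round(b[0]),np.round(b[1]),b[2],np.round(cv2.boxPoints(b)).tolist())
# screen edges
im=cv2.imread('pics/top0.png')
cv2.imwrite('pics/gcrop.png',cv2.resize(im[140:245,60:350],None,fx=2.7,fy=2.7,interpolation=cv2.INTER_CUBIC))
E
```

```text
[[-0.0, 0.96, 0.28, 69.47], [1.0, 0.0, -0.0, 1.45], [-0.0, 0.28, -0.96, -142.56], [0.0, 0.0, 0.0, 1.0]]
green_slab 0.92 416 [ 482. -356.] [58. 95.] 9.935996055603027 [[445.0, -314.0], [462.0, -408.0], [519.0, -398.0], [503.0, -304.0]]
green_slab 0.62 207 [ 370. -294.] [65. 42.] 15.770979881286621 [[333.0, -283.0], [344.0, -323.0], [407.0, -306.0], [395.0, -265.0]]
green_slab 0.6 230 [ 524. -241.] [67. 47.] 68.49891662597656 [[490.0, -264.0], [533.0, -281.0], [558.0, -219.0], [515.0, -202.0]]
pad_top 0.37 445 [ 489. -368.] [ 63. 105.] 7.206047058105469 [[451.0, -320.0], [464.0, -424.0], [526.0, -416.0], [513.0, -312.0]]
grinder 0.58 6083 [595. 340.] [447. 271.] 79.57586669921875 [[421.0, 144.0], [688.0, 95.0], [768.0, 535.0], [502.0, 584.0]]
```

View pics/gcrop.png

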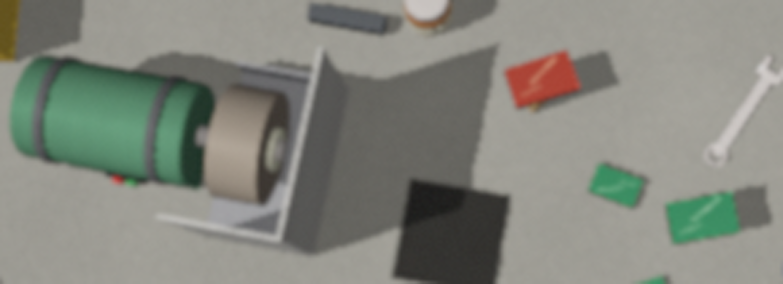

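The crop shows the right screen's top edge running from (320,50) to (285,240) and the front screen's from (157,216) to (283,239), both in crop pixels. That puts the grinder's yaw near -10°. I'll move above the slab, turning the tool x axis towards -80°.

```bash
R='[0.0854,0.329,-0.047,0,0,0,1.0]'; python3 -m inch '[[0.0854,0.041,-0.006,0,0,0,0.125],[0.0854,0.082,-0.012,0,0,0,0.25],[0.0854,0.123,-0.018,0,0,0,0.375],[0.0854,0.164,-0.024,0,0,0,0.5],[0.0854,0.205,-0.03,0,0,0,0.625],[0.0854,0.246,-0.036,0,0,0,0.75],[0.0854,0.287,-0.042,0,0,0,0.875],[0.0854,0.329,-0.047,0,0,0,1.0]]'
python3 -m inch '[[0.0854,0,0,0,0,0,0.125],[0.0854,0,0,0,0,0,0.25],[0.0854,0,0,0,0,0,0.375],[0.0854,0,0,0,0,0,0.5],[0.0854,0,0,0,0,0,0.625],[0.0854,0,0,0,0,0,0.75],[0.0854,0,0,0,0,0,0.75],[0.0854,0,0,0,0,0,0.75]]'
cat > look.py <<'E'
from h import *
import sys
o=get_obs(); c=cam('wrist'); im=cams.grab_frame('wrist'); cv2.imwrite(f'pics/{sys.argv[1]}.png',im)
print(np.round(o['tool_pos'],1),np.round(o['joint_positions'],2)); print(R.from_rotvec(o['eef_rot']).as_matrix().round(3))
E
python3 - <<'E'
import sys; sys.argv=['','w1']
exec(open('look.py').read())
for r in cams.regions_of('wrist','green_slab')[:3]:
    k=max(cv2.findContours(r['mask'].astype(np.uint8),0,1)[0],key=cv2.contourArea).reshape(-1,2)
    b=cv2.minAreaRect(px2w(c,k,65)[:,:2].astype(np.float32)); print(r['conf'],b,cv2.boxPoints(b).round().tolist())
# grinder yaw
t=cam('top'); f=lambda p:np.array(p)/2.7+[60,140]
a=px2w(t,[f((320,50)),f((285,240))],225); b=px2w(t,[f((157,216)),f((283,239))],215)
for e in(a,b): d=e[1]-e[0]; print(e.round(1).tolist(),np.degrees(np.arctan2(d[1],d[0])),np.linalg.norm(d))
E
```

```text
time: 2.32
tool_pos: [462.5, -367.6, 231.5]
eef_rot: [3.014, -0.885, 0.0]
contact_force: [-0.2, -0.6, 0.5]
opening: 1.001
grasp_force: 0.0
time: 2.98
tool_pos: [461.1, -368.9, 231.3]
eef_rot: [-2.49, 1.916, 0.0]
contact_force: [-0.1, -0.5, -0.5]
opening: 1.002
grasp_force: 0.0
[ 461.1 -368.9  231.3] [-0.74  0.39  1.4   0.    1.35  2.15]
[[ 0.256 -0.967 -0.   ]
 [-0.967 -0.256  0.   ]
 [-0.     0.    -1.   ]]
0.82 ((483.8561706542969, -361.5478210449219), (56.89338684082031, 92.23648834228516), 11.210061073303223) [[447.0, -322.0], [465.0, -412.0], [521.0, -401.0], [503.0, -311.0]]
0.73 ((524.9341430664062, -278.99859619140625), (62.79710006713867, 35.66765594482422), 67.63418579101562) [[496.0, -301.0], [529.0, -315.0], [553.0, -257.0], [520.0, -243.0]]
[[660.7, 125.3, 225.0], [430.9, 156.4, 225.0]] 172.3059705643135 231.8207708803218
[[458.3, 312.1, 215.0], [433.1, 160.9, 215.0]] -99.47038035143616 153.36875623694777
```

View pics/w1.png

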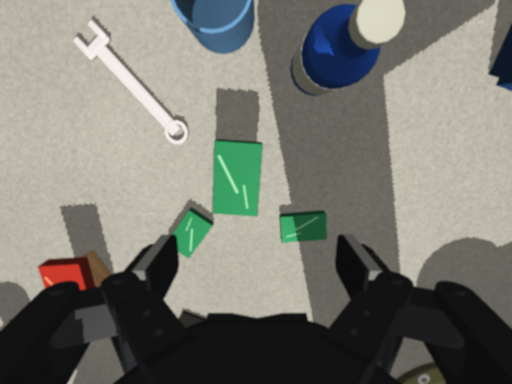

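The slab shows at (213–262, 140–215) px, with the bottle and mug well beyond it. I'll write a helper that works out the remaining shift and turn to a target.

```bash
cat > go.py <<'E'
from h import *
import sys
# heading deg, forward tilt deg, grasp point xyz, back-off mm along tool z
a=[float(x) for x in sys.argv[1:]]; h,t=np.radians(a[:2]); g=np.array(a[2:5]); back=a[5] if len(a)>5 else 0
x=np.array([np.cos(h),np.sin(h),0]); d=np.array([0,0,-1.]); y=np.cross(d,x)
z=d*np.cos(t)+x*np.sin(t); Rt=np.c_[np.cross(y,z),y,z]
o=get_obs(); R0=R.from_rotvec(o['eef_rot']).as_matrix(); p=g+z*(19+4-back)
s=R0.T@(p-o['tool_pos'])/1000; w=R.from_matrix(R0.T@Rt).as_rotvec()
print('t',round(o['time'],2),'q',np.round(o['joint_positions'],2),'tcp target',p.round(1)); print('shift',s.round(4),'turn',w.round(3),'rows',max(np.linalg.norm(s)/.0417,np.degrees(np.linalg.norm(w))/7.16).round(1))
E
python3 go.py -79 -25 483.5 -358.5 55 90
```

```text
t 3.08 q [-0.74  0.39  1.4   0.    1.35  2.15] tcp target [ 488.9 -386.3  115.7]
shift [ 0.0239 -0.0225  0.1155] turn [ 0.015 -0.436  0.066] rows 3.5
```

```bash
python3 -m inch '[[0.0854,0.006,-0.006,0.029,0.004,-0.109,0.016],[0.0854,0.012,-0.011,0.058,0.008,-0.218,0.033],[0.0854,0.018,-0.017,0.087,0.012,-0.327,0.05],[0.0854,0.024,-0.0225,0.1155,0.015,-0.436,0.066],[0.0854,0.024,-0.0225,0.1155,0.015,-0.436,0.066],[0.0854,0.024,-0.0225,0.1155,0.015,-0.436,0.066],[0.0854,0.024,-0.0225,0.1155,0.015,-0.436,0.066]]'
python3 look.py w2; python3 go.py -79 -25 483.5 -358.5 55; python3 - <<'E'
from h import *
c=cam('wrist'); cams.grab_frame('wrist')
for r in cams.regions_of('wrist','green_slab')[:2]:
    k=max(cv2.findContours(r['mask'].astype(np.uint8),0,1)[0],key=cv2.contourArea).reshape(-1,2)
    b=cv2.minAreaRect(px2w(c,k,65)[:,:2].astype(np.float32)); print(r['conf'],b)
E
```

```text
time: 3.67
tool_pos: [489.3, -386.8, 117.3]
eef_rot: [-2.179, 1.799, 0.477]
contact_force: [-0.2, -0.6, 1.9]
opening: 0.998
grasp_force: 0.0
[ 489.3 -386.8  117.3] [-0.82  0.77  1.14  0.23  1.6   2.1 ]
[[ 0.172 -0.982 -0.077]
 [-0.891 -0.189  0.412]
 [-0.419 -0.002 -0.908]]
t 3.72 q [-0.82  0.77  1.14  0.23  1.6   2.1 ] tcp target [ 481.6 -349.    34.2]
shift [0.0003 0.001  0.0932] turn [-0.004 -0.006 -0.   ] rows 2.2
0.84 ((485.48065185546875, -367.1663818359375), (55.38561248779297, 99.74919128417969), 10.775298118591309)
0.69 ((527.5989379882812, -318.5798034667969), (61.509429931640625, 34.47970962524414), 69.1553726196289)
```

View pics/w2.png

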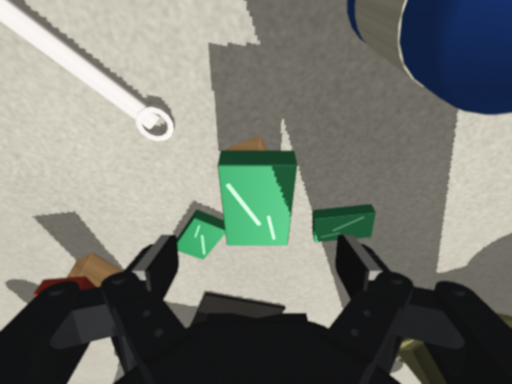

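The slab's top face spans (220–295, 165–245), centred between the fingers. Next I descend and grasp it.

```bash
python3 - <<'E'
from h import *
c=cam('wrist'); w=px2w(c,[(220,165),(295,165),(288,245),(226,245)],65); print(w.round(1).tolist(),w.mean(0))
E
python3 -m inch '[[0.0854,0,0.001,0.03,0,0,0],[0.0854,0,0.001,0.06,0,0,0],[0.0854,0,0.001,0.08,0,0,0],[0.0854,0,0.001,0.093,0,0,0],[0.0854,0,0.001,0.093,0,0,0],[0.0854,0,0.001,0.093,0,0,0]]'
python3 -m inch '[[0.03,0,0,0,0,0,0],[0.03,0,0,0,0,0,0],[0.03,0,0,0,0,0,0],[0.03,0,0,0,0,0,0],[0.03,0,0,0,0,0,0],[0.03,0,0,0,0,0,0],[0.03,0,0,0,0,0,0],[0.03,0,0,0,0,0,0]]'
```

```text
[[518.4, -397.7, 65.0], [466.4, -407.7, 65.0], [447.6, -320.0, 65.0], [503.9, -309.0, 65.0]] [ 484.05913299 -358.58897656   65.        ]
time: 4.32
tool_pos: [481.2, -348.3, 33.7]
eef_rot: [-2.178, 1.8, 0.478]
contact_force: [-0.1, -0.5, -0.1]
opening: 1.0
grasp_force: 0.0
time: 4.98
tool_pos: [481.2, -348.9, 33.3]
eef_rot: [-2.176, 1.801, 0.478]
contact_force: [-0.8, -1.9, 7.8]
opening: 0.647
grasp_force: 64.3
```

Gripped, at 64 N and 55 mm opening. I'll lift, then fit a small kinematic model to find a reachable heading for the stand.

```bash
python3 - <<'E'
from h import *
o=get_obs(); R0=R.from_rotvec(o['eef_rot']).as_matrix(); print('slab in tool',(R0.T@(np.array([484,-358.6,55])-o['tool_pos'])).round(1)); print(R0.round(4).tolist())
np.save('Rg.npy',R0)
E
python3 -m inch '[[0.03,-0.014,0,-0.03,0,0,0],[0.03,-0.028,0,-0.06,0,0,0],[0.03,-0.042,0,-0.091,0,0,0],[0.03,-0.056,0,-0.121,0,0,0],[0.03,-0.07,0,-0.151,0,0,0],[0.03,-0.07,0,-0.151,0,0,0],[0.03,-0.07,0,-0.151,0,0,0]]'
cat > ik.py <<'E'
from h import *
from scipy.optimize import least_squares
o=get_obs()
D=[([-1.282,.3,1.521,0,1.321,-.067],[191.58,-515.545,231.281],[[.9367,.348,0],[.348,-.9367,0],[0,0,-1]]),
 ([-.74,.39,1.4,0,1.35,2.15],[461.1,-368.9,231.3],[[.256,-.967,0],[-.967,-.256,0],[0,0,-1]]),
 ([-.82,.77,1.14,.23,1.6,2.1],[489.3,-386.8,117.3],[[.172,-.982,-.077],[-.891,-.189,.412],[-.419,-.002,-.908]]),
 (o['joint_positions'],o['tool_pos'],R.from_rotvec(o['eef_rot']).as_matrix())]
rz=lambda a:R.from_rotvec([0,0,a]); ry=lambda a:R.from_rotvec([0,a,0])
def fk(q,p):
    a1,d1,L1,L2,e,W=p; A=rz(q[0]); B=A*ry(q[1]); C=B*ry(q[2])
    E=C*rz(q[3])*ry(q[4])*rz(q[5]-np.pi/2*1)
    P=A.apply([a1,0,d1])+B.apply([0,0,L1])+C.apply([e,0,L2])
    return P+E.apply([0,0,W]),E.as_matrix(),P
p=least_squares(lambda p:np.r_[np.concatenate([fk(q,p)[0]-np.array(t) for q,t,_ in D]),(p-[80,400,450,400,0,300])*.01],[80,400,450,400,0,300]).x
lo=np.array([-3.03,-.79,.23,-1.04,0,-2.55]); hi=np.array([3.03,2.21,2.52,4.18,3.07,2.55])
def ik(tcp,Rt):
    best=None
    for s in ([.2,.5,1.5,.3,1.2,1.5],[.2,.2,2.2,0,.8,2],[-.2,.5,2,1,1,0],[.5,.5,1.8,3,1,-1],[0,.5,2,-.8,1,2]):
        r=least_squares(lambda q:np.r_[(fk(q,p)[0]-tcp)/10,(fk(q,p)[1]-Rt).ravel()*20],np.clip(s,lo+.01,hi-.01),bounds=(lo,hi))
        if best is None or r.cost<best.cost: best=r
    return best
def pose(h,t,g,back=0):
    h,t=np.radians([h,t]); x=np.array([np.cos(h),np.sin(h),0]); d=np.array([0,0,-1.]); y=np.cross(d,x)
    z=d*np.cos(t)+x*np.sin(t); return np.array(g)+z*(23-back),np.c_[np.cross(y,z),y,z]
E
python3 - <<'E'
from ik import *
print(p.round(1)); 
for q,t,m in D: f=fk(q,p); print((f[0]-t).round(1),np.abs(f[1]-m).max().round(3))
for h,t,g in [(hh,65,(461,-20,51)) for hh in (-50,-30,-9,20,40,60)]+[(-9,65,(566,235,245)),(-9,45,(566,235,245))]:
    r=ik(*pose(h,t,g)); print(h,t,round(r.cost,3),r.x.round(2),fk(r.x,p)[2].round())
E
```

```text
slab in tool [ -0.   -1.  -23.9]
[[0.1704, -0.9824, -0.0767], [-0.8912, -0.1868, 0.4134], [-0.4204, -0.0021, -0.9073]]
time: 5.57
tool_pos: [480.9, -348.9, 200.0]
eef_rot: [-2.177, 1.801, 0.476]
contact_force: [0.6, 0.9, -3.0]
opening: 0.645
grasp_force: 65.1
[116.3 286.7 571.2 303.6 137.9 385.4]
[-36.4  -6.9   6.9] 1.874
[-17.7 -36.   -2.3] 1.936
[-2.8 -5.8 -1.6] 1.965
[-9.2  4.6 -2.9] 1.965
-50 65 16.799 [0.6  1.53 2.52 4.18 1.3  2.52] [300. 205. 233.]
-30 65 35.776 [0.65 1.63 2.52 4.18 1.44 2.47] [283. 217. 208.]
-9 65 102.126 [0.67 1.87 2.52 4.18 1.75 2.53] [260. 204. 153.]
20 65 36.069 [-0.89  2.06  2.52  1.87  1.65  0.24] [ 189. -235.  115.]
40 65 2.881 [-0.85  1.7   2.52  1.92  1.35  0.47] [ 232. -262.  190.]
60 65 0.0 [-0.8   1.31  2.22  1.5   1.07  1.14] [ 297. -304.  204.]
-9 65 0.0 [0.87 0.75 2.37 4.18 1.12 1.55] [242. 286. 398.]
-9 45 2.228 [ 0.7   0.32  1.96 -1.04  0.63  0.09] [334. 280. 527.]
```

```bash
sed -i "s/-np.pi\/2\*1/+np.pi\/2/; s/a1,d1,L1,L2,e,W=p/a1,d1,L1,L2,e,W,b=p/; s/\[a1,0,d1\]/[a1,b,d1]/; s/400,0,300\]/400,0,300,0]/g" ik.py
python3 - <<'E'
from ik import *
print(p.round(1)); 
for q,t,m in D: f=fk(q,p); print((f[0]-t).round(1),np.abs(f[1]-m).max().round(3))
for h,t,g in [(hh,65,(461,-20,51)) for hh in (-60,-40,-25,-9,10,20,40,60)]+[(-9,65,(566,235,245)),(-9,45,(566,235,245))]:
    r=ik(*pose(h,t,g)); print(h,t,round(r.cost,3),r.x.round(2),fk(r.x,p)[2].round())
E
```

```text
[ 12.1 230.2 422.3 438.3  52.2 243.2  37.7]
[ 0.8  0.4 -0. ] 0.001
[-0.3 -0.8 -0. ] 0.007
[-0.6 -0.5  0.1] 0.006
[0.5 0.5 0. ] 0.0
-60 65 29.348 [ 0.15  0.66  2.25  4.18  1.04 -1.68] [309.  85. 124.]
-40 65 0.032 [ 0.22  0.6   2.26  4.18  0.98 -1.83] [307. 106. 143.]
-25 65 0.0 [ 0.09  0.58  2.35  3.74  0.95 -1.7 ] [280.  64. 144.]
-9 65 0.0 [-0.1   0.57  2.4   3.2   0.97 -1.58] [264.  11. 144.]
10 65 0.0 [-0.34  0.57  2.39  2.57  0.98 -1.47] [264. -55. 144.]
20 65 0.0 [-0.44  0.58  2.35  2.26  0.99 -1.39] [273. -88. 144.]
40 65 0.0 [-0.56  0.61  2.22  1.73  1.06 -1.22] [ 308. -148.  144.]
60 65 0.0 [-0.58  0.66  2.05  1.33  1.2  -1.1 ] [ 361. -193.  144.]
-9 65 8.581 [ 0.48  0.29  2.01  4.18  0.59 -2.29] [360. 232. 306.]
-9 45 3.047 [ 0.44  0.23  1.75 -0.64  0.61  2.55] [426. 243. 417.]
```

The model now fits to under 1 mm. I'll check that joint paths stay continuous for a stand at heading ~60°, a vertical regrasp, and a vertical final hold.

```bash
cat > path.py <<'E'
from ik import *
def track(q,ws):
    for h,t,g in ws:
        P,Rt=pose(h,t,g)
        r=least_squares(lambda x:np.r_[(fk(x,p)[0]-P)/10,(fk(x,p)[1]-Rt).ravel()*20,(x-q)*.003],np.clip(q,lo+.001,hi-.001),bounds=(lo,hi)); q=r.x
        print(h,t,g,'cost',round(r.cost,3),q.round(2),fk(q,p)[2].round())
    return q
E
python3 - <<'E'
from path import *
q=np.array(get_obs()['joint_positions'])
for H in (60,45,75):
    lin=lambda a,b,n:[tuple(a+(b-a)*i/n for i in range(1,n+1))][0]
    ws=[(-79+(H+79)*i/6,-25+15*i/6,(484-23*i/6,-358+258*i/6,200)) for i in range(1,7)]
    ws+=[(H,-10+75*i/6,(461,-100+80*i/6,200-60*i/6)) for i in range(1,7)]+[(H,65,(461,-20,51)),(H,65,(461,-20,140)),(H,40,(461,-20,160)),(H,0,(461,-20,160)),(H,0,(461,-20,66)),(H,0,(461,-20,250)),(25,0,(480,0,350)),(-9,0,(520,150,350)),(-9,0,(566,235,330)),(-9,0,(566,235,260))]
    track(q,ws); print()
E
```

```text
-55.83333333333333 -22.5 (480.1666666666667, -315.0, 200) cost 0.0 [-0.69  0.59  1.27  0.11  1.65  1.85] [ 527. -385.  403.]
-32.666666666666664 -20.0 (476.3333333333333, -272.0, 200) cost 0.0 [-0.59  0.52  1.37 -0.01  1.6   1.56] [ 540. -313.  407.]
-9.5 -17.5 (472.5, -229.0, 200) cost 0.0 [-0.48  0.45  1.48 -0.09  1.51  1.27] [ 538. -240.  410.]
13.666666666666671 -15.0 (468.6666666666667, -186.0, 200) cost 0.0 [-0.39  0.37  1.59 -0.15  1.4   0.99] [ 524. -173.  413.]
36.83333333333333 -12.5 (464.8333333333333, -143.0, 200) cost 0.0 [-0.3   0.29  1.69 -0.18  1.3   0.69] [ 503. -114.  415.]
60.0 -10.0 (461.0, -100.0, 200) cost 0.0 [-0.22  0.22  1.77 -0.18  1.21  0.37] [480. -67. 417.]
60 2.5 (461, -86.66666666666667, 190.0) cost 0.0 [-0.29  0.19  1.83  0.05  1.12  0.22] [456. -95. 410.]
60 15.0 (461, -73.33333333333333, 180.0) cost 0.0 [-0.36  0.18  1.89  0.3   1.05  0.02] [ 433. -123.  393.]
60 27.5 (461, -60.0, 170.0) cost 0.0 [-0.43  0.19  1.95  0.56  1.03 -0.21] [ 410. -148.  365.]
60 40.0 (461, -46.666666666666664, 160.0) cost 0.0 [-0.5   0.24  2.    0.83  1.06 -0.45] [ 390. -1
[... 4681 characters left out ...]
1.42 -0.89] [ 409. -213.  233.]
75 40 (461, -20, 160) cost 0.0 [-0.44  0.29  1.93  0.75  1.19 -0.56] [ 424. -157.  329.]
75 0 (461, -20, 160) cost 0.0 [-0.13  0.22  1.87  0.    1.05  0.14] [461. -20. 380.]
75 0 (461, -20, 66) cost 0.0 [-0.13  0.39  1.92 -0.    0.83  0.14] [461. -20. 286.]
75 0 (461, -20, 250) cost 0.0 [-0.13  0.11  1.77 -0.    1.27  0.14] [461. -20. 470.]
25 0 (480, 0, 350) cost 0.0 [-0.08  0.08  1.56  0.    1.5   1.06] [480.  -0. 570.]
-9 0 (520, 150, 350) cost 0.0 [0.21 0.22 1.4  0.   1.53 1.94] [520. 150. 570.]
-9 0 (566, 235, 330) cost 0.0 [0.33 0.4  1.21 0.   1.53 2.06] [566. 235. 550.]
-9 0 (566, 235, 260) cost 0.0 [ 0.33  0.44  1.32 -0.    1.38  2.06] [566. 235. 480.]
```

```bash
sed -i 's/19+4-back/24-back/' go.py; python3 go.py -30 -18 476 -260 210
```

```text
t 5.57 q [-0.79  0.62  1.19  0.24  1.69  2.15] tcp target [ 469.6 -256.3  187.2]
shift [-0.0792 -0.0061  0.0507] turn [-0.316  0.11  -0.799] rows 6.9
```

```bash
python3 -m inch '[[0.03,-0.011,-0.001,0.007,-0.045,0.016,-0.114],[0.03,-0.022,-0.002,0.014,-0.09,0.031,-0.228],[0.03,-0.033,-0.003,0.021,-0.135,0.047,-0.342],[0.03,-0.045,-0.004,0.029,-0.18,0.063,-0.456],[0.03,-0.056,-0.005,0.036,-0.226,0.079,-0.57],[0.03,-0.067,-0.005,0.043,-0.27,0.094,-0.685],[0.03,-0.079,-0.006,0.051,-0.316,0.11,-0.799],[0.03,-0.079,-0.006,0.051,-0.316,0.11,-0.799]]'
python3 go.py 20 -10 466 -160 210
```

```text
time: 6.23
tool_pos: [468.8, -252.9, 183.6]
eef_rot: [-2.924, 0.768, 0.472]
contact_force: [0.8, -0.5, -1.8]
opening: 0.649
grasp_force: 64.8
t 6.23 q [-0.56  0.48  1.41 -0.01  1.57  1.53] tcp target [ 462.1 -161.4  186.4]
shift [-0.0491 -0.0764  0.0135] turn [-0.213  0.136 -0.837] rows 7.0
```

```bash
python3 -m inch '[[0.03,-0.007,-0.011,0.002,-0.03,0.019,-0.119],[0.03,-0.014,-0.022,0.004,-0.06,0.039,-0.239],[0.03,-0.021,-0.033,0.006,-0.091,0.058,-0.358],[0.03,-0.028,-0.043,0.008,-0.121,0.078,-0.478],[0.03,-0.035,-0.054,0.01,-0.152,0.097,-0.598],[0.03,-0.042,-0.065,0.012,-0.182,0.116,-0.717],[0.03,-0.049,-0.076,0.0135,-0.213,0.136,-0.837],[0.03,-0.049,-0.076,0.0135,-0.213,0.136,-0.837]]'
python3 go.py 60 5 461 -90 200
```

```text
time: 6.9
tool_pos: [462.6, -162.8, 186.9]
eef_rot: [3.053, 0.534, -0.265]
contact_force: [-0.1, -0.2, -2.0]
opening: 0.65
grasp_force: 64.9
t 6.9 q [-0.36  0.29  1.65 -0.12  1.33  0.9 ] tcp target [462.  -88.2 176.1]
shift [ 0.0263 -0.0704  0.0063] turn [-0.029  0.25  -0.702] rows 6.0
```

```bash
python3 -m inch '[[0.03,0.0044,-0.0117,0.001,-0.005,0.042,-0.117],[0.03,0.0088,-0.0235,0.002,-0.01,0.083,-0.234],[0.03,0.013,-0.035,0.003,-0.014,0.125,-0.351],[0.03,0.0175,-0.047,0.004,-0.019,0.167,-0.468],[0.03,0.022,-0.0587,0.005,-0.024,0.208,-0.585],[0.03,0.0263,-0.0704,0.0063,-0.029,0.25,-0.702],[0.03,0.0263,-0.0704,0.0063,-0.029,0.25,-0.702]]'
python3 go.py 60 65.1 461 -20 120
```

```text
time: 7.48
tool_pos: [462.4, -89.4, 175.7]
eef_rot: [-2.683, -1.54, -0.117]
contact_force: [-1.4, 0.8, -2.4]
opening: 0.644
grasp_force: 64.8
t 7.48 q [-0.31  0.17  1.82  0.1   1.14  0.17] tcp target [471.9  -1.1 109.9]
shift [ 0.0749 -0.0362  0.0728] turn [ 1.000e-03  1.048e+00 -5.000e-03] rows 8.4
```

```bash
python3 -m inch '[[0.03,0.0083,-0.004,0.008,0,0.117,0],[0.03,0.0166,-0.008,0.016,0,0.233,0],[0.03,0.025,-0.012,0.0243,0,0.349,-0.002],[0.03,0.0333,-0.016,0.0324,0,0.466,-0.002],[0.03,0.0416,-0.02,0.0404,0,0.582,-0.003],[0.03,0.05,-0.024,0.0485,0,0.699,-0.003],[0.03,0.0583,-0.028,0.0566,0,0.815,-0.004],[0.03,0.0666,-0.032,0.0647,0,0.932,-0.005]]'
python3 go.py 60 65.1 461 -20 70
```

```text
time: 8.15
tool_pos: [472.5, -12.8, 117.9]
eef_rot: [-2.069, -1.181, -1.161]
contact_force: [-0.1, 0.9, -1.8]
opening: 0.645
grasp_force: 64.9
t 8.15 q [-0.57  0.38  2.07  1.17  1.18 -0.81] tcp target [471.9  -1.1  59.9]
shift [-0.0445 -0.0063  0.0385] turn [ 0.007  0.113 -0.005] rows 1.4
```

```bash
python3 -m inch '[[0.03,-0.015,-0.002,0.013,0.003,0.04,-0.002],[0.03,-0.03,-0.004,0.026,0.005,0.08,-0.003],[0.03,-0.0445,-0.0063,0.0385,0.007,0.113,-0.005],[0.03,-0.0445,-0.0063,0.0385,0.007,0.113,-0.005],[0.03,-0.0445,-0.0063,0.0385,0.007,0.113,-0.005],[0.03,-0.0445,-0.0063,0.0385,0.007,0.113,-0.005]]'
python3 go.py 60 65.1 461 -20 51; python3 look.py w3; python3 -c "
from h import *
cv2.imwrite('pics/s3.png',cams.grab_frame('side')[120:320,170:370].repeat(3,0).repeat(3,1)); 
for c in ('side','wrist'): print([(r['location'],r['conf']) for r in cams.mark_of(c,'pad_top')][:2],[(np.round(r['location']),r['conf']) for r in cams.mark_of(c,'green_slab')][:3])"
```

```text
time: 8.65
tool_pos: [471.9, -1.1, 60.7]
eef_rot: [-1.97, -1.145, -1.251]
contact_force: [0.7, -0.0, -1.8]
opening: 0.646
grasp_force: 64.9
t 8.65 q [-0.58  0.57  2.07  1.3   1.21 -1.04] tcp target [471.9  -1.1  40.9]
shift [-0.0179 -0.      0.0084] turn [-0.003  0.006  0.004] rows 0.5
[471.9  -1.1  60.7] [-0.58  0.57  2.07  1.3   1.21 -1.04]
[[ 0.21   0.868  0.45 ]
 [ 0.371 -0.496  0.785]
 [ 0.905  0.002 -0.426]]
[([461.2, -18.6, 6.9], 0.71)] [(array([ 530., -249.,    4.]), 0.69), (array([459., -18.,  69.]), 0.6), (array([ 370., -306.,   11.]), 0.44)]
[([458.0, -17.4, 73.2], 0.26)] [(array([459., -19.,  72.]), 0.7)]
```

View pics/s3.png

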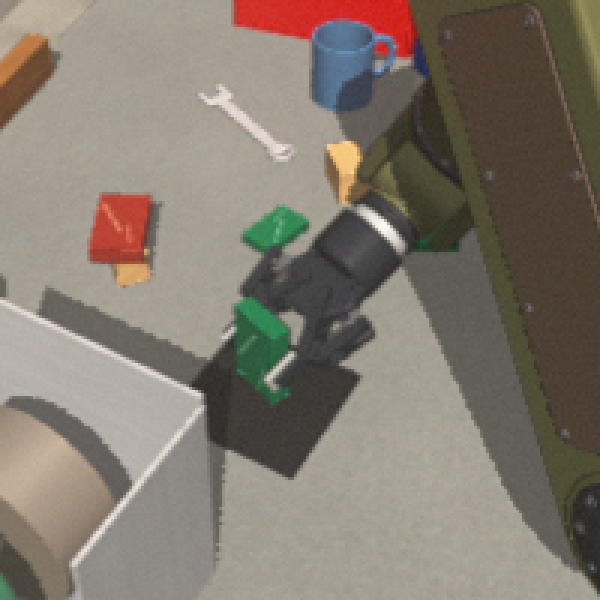

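The slab hangs upright above the middle of the pad, at about (260,350) in the crop. I'll lower it.

```bash
python3 -m inch '[[0.03,-0.006,0,0.003,0,0.003,0],[0.03,-0.011,0,0.005,0,0.006,0],[0.03,-0.0145,0,0.0068,0,0.006,0],[0.03,-0.0155,0,0.0073,0,0.006,0],[0.03,-0.0163,0,0.0077,0,0.006,0],[0.03,-0.0163,0,0.0077,0,0.006,0],[0.03,-0.0163,0,0.0077,0,0.006,0]]'; python3 go.py 60 65.1 461 -20 51
```

```text
time: 9.53
tool_pos: [471.5, -0.5, 41.9]
eef_rot: [-1.963, -1.143, -1.258]
contact_force: [-0.4, 0.3, -2.8]
opening: 0.647
grasp_force: 64.9
t 9.53 q [-0.58  0.63  2.06  1.32  1.21 -1.09] tcp target [471.9  -1.1  40.9]
shift [-0.0011  0.0007  0.0001] turn [-0.003 -0.001  0.006] rows 0.1
```

```bash
python3 -m inch '[[0.03,-0.0005,0,0.0002,0,0,0],[0.03,-0.0009,0,0.0004,0,0,0],[0.03,-0.0014,0,0.0006,0,0,0],[0.03,-0.0014,0,0.0006,0,0,0],[0.03,-0.0014,0,0.0006,0,0,0]]'
```

```text
time: 9.95
tool_pos: [471.6, -0.5, 40.9]
eef_rot: [-1.962, -1.143, -1.259]
contact_force: [-2.5, -1.3, 5.4]
opening: 0.648
grasp_force: 65.7
```

It's touching with about 8 N. I'll release it.

```bash
python3 -m inch '[[0.06,0,0,0,0,0,0],[0.065,0,0,0,0,0,0],[0.07,0,0,0,0,0,0],[0.08,0,0,0,0,0,0],[0.0854,0,0,0,0,0,0],[0.0854,0,0,0,0,0,0],[0.0854,0,0,0,0,0,0],[0.0854,0,0,0,0,0,0]]'
python3 -m inch '[[0.0854,0,0,-0.01,0,0,0],[0.0854,0,0,-0.03,0,0,0],[0.0854,0,0,-0.06,0,0,0],[0.0854,0,0,-0.09,0,0,0],[0.0854,0,0,-0.12,0,0,0],[0.0854,0,0,-0.12,0,0,0]]'
python3 look.py w4;  python3 -c "
from h import *
cams.grab_frame('side')
for c in ('side','wrist'): print([(np.round(r['location']),r['conf']) for r in cams.mark_of(c,'green_slab')][:3])
im=cams.grab_frame('side'); cv2.imwrite('pics/s4.png',np.hstack([cv2.resize(im[170:270,210:310],(384,384)),cams.grab_frame('wrist')[:,60:460]]))"
```

```text
time: 10.62
tool_pos: [471.5, -0.5, 40.4]
eef_rot: [-1.963, -1.143, -1.258]
contact_force: [0.7, -0.2, 0.3]
opening: 1.0
grasp_force: 0.0
time: 11.12
tool_pos: [416.5, -99.1, 92.7]
eef_rot: [-1.967, -1.144, -1.261]
contact_force: [-0.1, 0.9, -0.1]
opening: 0.999
grasp_force: 0.0
[416.5 -99.1  92.7] [-0.85  0.51  2.05  1.07  1.38 -1.02]
[[ 0.204  0.867  0.455]
 [ 0.369 -0.498  0.785]
 [ 0.907  0.007 -0.422]]
[(array([458., -15.,  50.]), 0.58), (array([ 530., -249.,    4.]), 0.58), (array([ 372., -303.,    8.]), 0.57)]
[(array([460., -17.,  53.]), 0.73)]
```

View pics/s4.png

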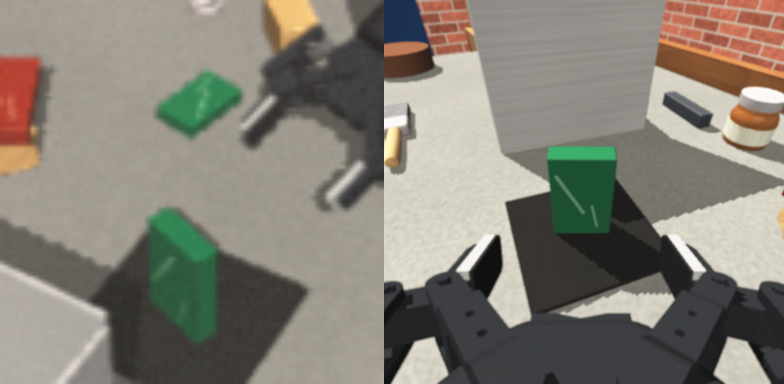

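The slab stands by itself near the pad's middle: (549–615, 147–232) in the wrist picture, upright in the side view. I'll go over it with the tool vertical.

```bash
sed -i 's/24-back/23-back/' go.py; python3 go.py 60 10 420 -90 210
```

```text
t 11.42 q [-0.84  0.51  2.05  1.07  1.37 -1.02] tcp target [422.  -86.5 187.3]
shift [ 0.0917  0.0006 -0.0325] turn [-0.002 -0.963  0.007] rows 7.7
```

```bash
python3 -m inch '[[0.0854,0.0115,0,-0.004,0,-0.12,0],[0.0854,0.023,0,-0.008,0,-0.24,0],[0.0854,0.034,0,-0.012,0,-0.36,0],[0.0854,0.046,0,-0.016,0,-0.48,0.003],[0.0854,0.057,0,-0.02,0,-0.6,0.004],[0.0854,0.069,0,-0.024,0,-0.72,0.005],[0.0854,0.08,0,-0.028,0,-0.84,0.006],[0.0854,0.0917,0,-0.0325,-0.002,-0.963,0.007]]'
python3 -m inch '[[0.0854,0,0,0,0,0,0],[0.0854,0,0,0,0,0,0]]'
python3 go.py 60 0 460 -19 156; python3 look.py w5; python3 - <<'E'
from h import *
c=cam('wrist'); cams.grab_frame('wrist')
for r in cams.regions_of('wrist','green_slab')[:2]:
    k=max(cv2.findContours(r['mask'].astype(np.uint8),0,1)[0],key=cv2.contourArea).reshape(-1,2)
    print(r['conf'],cv2.minAreaRect(k.astype(np.float32)))
E
```

```text
time: 12.08
tool_pos: [421.8, -86.6, 188.8]
eef_rot: [-2.644, -1.525, -0.227]
contact_force: [-0.9, -0.7, -0.2]
opening: 0.997
grasp_force: 0.0
time: 12.25
tool_pos: [421.9, -85.3, 187.7]
eef_rot: [-2.635, -1.527, -0.234]
contact_force: [0.8, 0.5, -0.3]
opening: 1.001
grasp_force: 0.0
t 12.25 q [-0.38  0.05  1.93  0.19  1.14  0.06] tcp target [460. -19. 133.]
shift [ 0.0657 -0.      0.0673] turn [ 0.001 -0.176  0.003] rows 2.3
[421.9 -85.3 187.7] [-0.38  0.05  1.93  0.19  1.14  0.06]
[[ 0.489  0.868  0.089]
 [ 0.854 -0.497  0.151]
 [ 0.175  0.002 -0.985]]
0.86 ((394.56097412109375, 262.04876708984375), (49.91505813598633, 37.32585906982422), 83.6598129272461)
0.67 ((258.0, 131.0), (28.0, 62.0), 90.0)
```

View pics/w5.png

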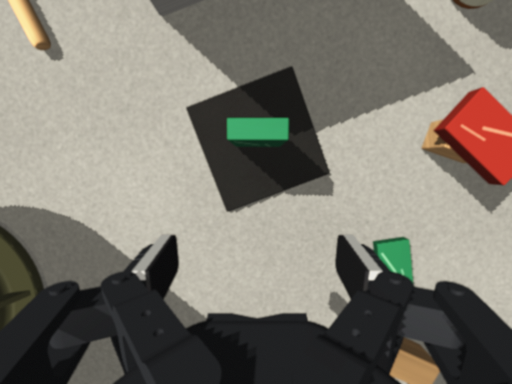

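The slab's top face is at (227–289, 118–140), square to the fingers and centred on them.

```bash
python3 - <<'E'
from h import *
c=cam('wrist'); print(px2w(c,[(258,129),(227,129),(289,129)],96).round(1).tolist())
E
python3 -m inch '[[0.0854,0.022,0,0.0,0,-0.059,0],[0.0854,0.044,0,0.0,0,-0.118,0.001],[0.0854,0.0657,0,0.02,0.001,-0.176,0.003],[0.0854,0.0657,0,0.045,0.001,-0.176,0.003],[0.0854,0.0657,0,0.0673,0.001,-0.176,0.003],[0.0854,0.0657,0,0.0673,0.001,-0.176,0.003]]'
python3 go.py 60 0 460 -19 66
```

```text
[[459.6, -24.1, 96.0], [435.6, -10.2, 96.0], [483.7, -38.1, 96.0]]
time: 12.9
tool_pos: [457.6, -20.5, 128.2]
eef_rot: [-2.719, -1.562, 0.011]
contact_force: [-0.4, -0.4, -1.1]
opening: 1.0
grasp_force: 0.0
t 12.9 q [-0.12  0.22  1.88  0.    1.05  0.4 ] tcp target [460. -19.  43.]
shift [0.0028 0.002  0.0852] turn [-0.008  0.003 -0.004] rows 2.0
```

```bash
python3 -m inch '[[0.0854,0.0015,0.0027,0.03,-0.008,0.003,-0.004],[0.0854,0.0015,0.0027,0.06,-0.008,0.003,-0.004],[0.0854,0.0015,0.0027,0.078,-0.008,0.003,-0.004],[0.0854,0.0015,0.0027,0.085,-0.008,0.003,-0.004],[0.0854,0.0015,0.0027,0.085,-0.008,0.003,-0.004],[0.0854,0.0015,0.0027,0.085,-0.008,0.003,-0.004]]'
python3 go.py 60 0 460 -19 66
python3 - <<'E'
from h import *
c=cam('wrist'); im=cams.grab_frame('wrist')
for r in cams.regions_of('wrist','green_slab')[:2]:
    k=max(cv2.findContours(r['mask'].astype(np.uint8),0,1)[0],key=cv2.contourArea).reshape(-1,2)
    print(r['conf'],cv2.boundingRect(k))
o=get_obs();print(o['contact_force'])
cv2.imwrite('pics/w6.png',im)
E
```

```text
time: 13.4
tool_pos: [463.2, -21.7, 48.7]
eef_rot: [2.716, 1.566, 0.009]
contact_force: [-0.3, 1.0, 0.0]
opening: 0.999
grasp_force: 0.0
t 13.4 q [-0.12  0.36  1.93 -0.    0.85  0.4 ] tcp target [460. -19.  43.]
shift [ 0.0007 -0.0042  0.0057] turn [ 0.008 -0.002 -0.001] rows 0.2
0.91 (419, 346, 28, 38)
0.65 (183, 201, 135, 109)
[-0.3440343   0.17344467 -0.48242964]
```

View pics/w6.png

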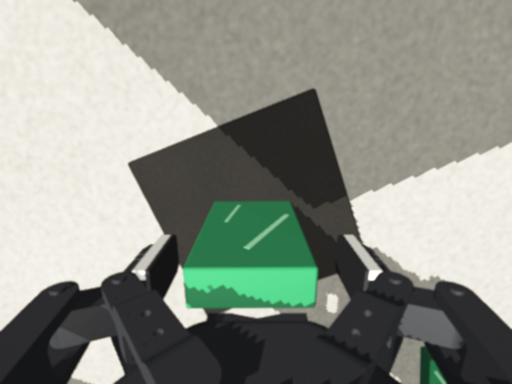

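```bash
python3 - <<'E'
from h import *
c=cam('wrist'); o=get_obs(); R0=R.from_rotvec(o['eef_rot']).as_matrix()
w=px2w(c,[(186,268),(316,268),(314,306),(188,306)],96); print(w.round(1).tolist(),w.mean(0).round(1)); print('centre in tool',(R0.T@(w.mean(0)-o['tool_pos'])).round(1), o['tool_pos'])
E
```

```text
[[443.5, 0.1, 96.0], [489.3, -26.7, 96.0], [480.3, -42.9, 96.0], [433.8, -15.5, 96.0]] [461.7 -21.2  96. ]
centre in tool [ -0.6  -1.3 -46.8] [463.595114   -21.50357949  49.22224987]
```

The slab is well centred, about 1 mm off in the tool frame. I'll trim and close.

```bash
python3 -m inch '[[0.0854,-0.0005,-0.0013,0.003,0.005,0,0],[0.0854,-0.0005,-0.0013,0.003,0.005,0,0],[0.0854,-0.0005,-0.0013,0.003,0.005,0,0]]'
python3 -m inch '[[0.03,0,0,0,0,0,0],[0.03,0,0,0,0,0,0],[0.03,0,0,0,0,0,0],[0.03,0,0,0,0,0,0],[0.03,0,0,0,0,0,0],[0.03,0,0,0,0,0,0],[0.03,0,0,0,0,0,0],[0.03,0,0,0,0,0,0]]'
python3 -c "
from h import *
o=get_obs();R0=R.from_rotvec(o['eef_rot']).as_matrix(); print(R0.round(4).tolist()); print(R0.T@(np.array([461.7,-21.2,51])-o['tool_pos']))"
python3 -m inch '[[0.03,0,0,-0.02,0,0,0],[0.03,0,0,-0.05,0,0,0],[0.03,0,0,-0.09,0,0,0],[0.03,0,0,-0.13,0,0,0],[0.03,0,0,-0.17,0,0,0],[0.03,0,0,-0.21,0,0,0],[0.03,0,0,-0.25,0,0,0],[0.03,0,0,-0.25,0,0,0]]'
python3 go.py 25 0 480 0 330
```

```text
time: 13.75
tool_pos: [461.6, -20.9, 45.1]
eef_rot: [2.719, 1.569, 0.005]
contact_force: [-0.5, 0.7, 0.2]
opening: 0.998
grasp_force: 0.0
time: 14.42
tool_pos: [461.5, -20.8, 45.1]
eef_rot: [2.719, 1.57, 0.004]
contact_force: [-1.4, 1.4, 5.2]
opening: 0.65
grasp_force: 63.6
[[0.5002, 0.8659, 0.0032], [0.8659, -0.5002, -0.0003], [0.0013, 0.0029, -1.0]]
[-0.21236092  0.38941141 -5.93859015]
time: 15.08
tool_pos: [462.2, -20.9, 302.2]
eef_rot: [2.713, 1.566, 0.018]
contact_force: [0.6, -0.8, -1.7]
opening: 0.648
grasp_force: 64.8
t 15.08 q [-0.12  0.05  1.65 -0.    1.43  0.4 ] tcp target [480.   0. 307.]
shift [ 0.027   0.005  -0.0046] turn [ 0.011 -0.009  0.611] rows 4.9
```

```bash
python3 -m inch '[[0.03,0.005,0.001,-0.003,0,0,0.12],[0.03,0.01,0.002,-0.006,0,0,0.24],[0.03,0.016,0.003,-0.01,0.003,-0.003,0.36],[0.03,0.022,0.004,-0.015,0.006,-0.006,0.48],[0.03,0.027,0.005,-0.02,0.01,-0.009,0.611],[0.03,0.027,0.005,-0.02,0.01,-0.009,0.611]]'
python3 go.py -8.5 0 520 150 355
```

```text
time: 15.58
tool_pos: [478.9, 0.6, 315.0]
eef_rot: [-3.066, -0.67, 0.015]
contact_force: [-1.1, 0.0, -2.5]
opening: 0.65
grasp_force: 64.6
t 15.58 q [-0.08  0.09  1.58  0.    1.48  1.07] tcp target [520. 150. 332.]
shift [ 0.0995 -0.1188 -0.0172] turn [-0.002  0.01   0.579] rows 4.6
```

```bash
python3 -m inch '[[0.03,0.017,-0.02,-0.004,0,0.002,0.1],[0.03,0.034,-0.04,-0.008,0,0.004,0.2],[0.03,0.05,-0.06,-0.012,0,0.006,0.3],[0.03,0.067,-0.08,-0.017,0,0.008,0.4],[0.03,0.083,-0.1,-0.017,-0.001,0.01,0.5],[0.03,0.0995,-0.119,-0.017,-0.002,0.01,0.579],[0.03,0.0995,-0.119,-0.017,-0.002,0.01,0.579]]'
python3 go.py -8.5 0 566 235 355
python3 look.py w7; python3 -c "
from h import *
for n in ('crown','screen_front','screen_right','grinder'): print(n,[(np.round(r['location'],1),round(r['conf'],2)) for r in cams.mark_of('wrist',n)][:2])"
```

```text
time: 16.17
tool_pos: [518.8, 153.0, 330.3]
eef_rot: [-3.133, 0.222, 0.002]
contact_force: [0.1, 0.4, -3.5]
opening: 0.646
grasp_force: 64.7
t 16.17 q [0.22 0.22 1.39 0.   1.53 1.93] tcp target [566. 235. 332.]
shift [ 0.0352 -0.0878 -0.0016] turn [-0.001  0.001  0.007] rows 2.3
[518.8 153.  330.3] [0.22 0.22 1.39 0.   1.53 1.93]
[[ 0.99  -0.141 -0.001]
 [-0.141 -0.99   0.001]
 [-0.001 -0.001 -1.   ]]
crown [(array([560.4, 233.1, 191.4]), 0.69)]
screen_front []
screen_right []
grinder [(array([562.2, 232.2,   1.8]), 0.62)]
```

View pics/w7.png

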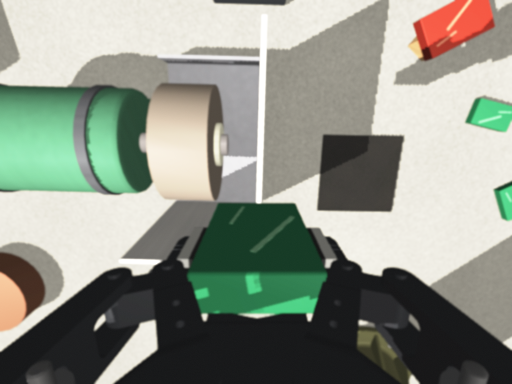

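The view shows the right screen's top edge from (265,14) to (259,203), the front screen's edge at row ~261 on the left, and the wheel at (147–222, 84–200). I'll fit these lines to get the grinder's yaw and the crown.

```bash
python3 - <<'E'
from h import *
c=cam('wrist'); im=cv2.imread('pics/w7.png').astype(int); g=im.min(2)
def fit(rows,cols,z,axis):
    P=[]
    if axis==0:   # vertical line: per row, weighted column
        for r in range(*rows):
            s=np.clip(g[r,cols[0]:cols[1]]-235,0,None); 
            if s.sum()>0: P.append(((np.arange(*cols)*s).sum()/s.sum(),r))
    else:
        for q in range(*cols):
            s=np.clip(g[rows[0]:rows[1],q]-225,0,None)
            if s.sum()>0: P.append((q,(np.arange(*rows)*s).sum()/s.sum()))
    P=np.array(P); w=px2w(c,P,z)[:,:2]; vx,vy,x,y=cv2.fitLine(w.astype(np.float32),cv2.DIST_HUBER,0,.01,.01).ravel()
    print(len(P),P[0],P[-1],'ends',w[0].round(1),w[-1].round(1),'dir',np.degrees(np.arctan2(vy,vx)).round(2)); return np.array([x,y]),np.array([vx,vy])
pr,dr=fit((18,150),(252,275),225,0)
pf,df=fit((254,270),(124,186),215,1)
dr=dr*np.sign(dr[0])
df=df*np.sign(df[1])
for name,yaw in (('r',np.arctan2(dr[1],dr[0])),('f',np.arctan2(df[1],df[0])-np.pi/2)):
    X=np.array([np.cos(yaw),np.sin(yaw)]); Y=np.array([-X[1],X[0]])
    a=X@pf+118; b=Y@pr+88; print(name,np.degrees(yaw).round(2),'crown',(a*X+b*Y).round(1))
E
```

```text
132 [263.88617886  18.        ] [259.95918367 149.        ] ends [663.2 120.8] [557.5 138.8] dir -9.71
36 [124.         261.12676056] [159.         260.89473684] ends [456.4 303.1] [451.3 265. ] dir 80.38
r -9.71 crown [562.8 227.3]
f -9.62 crown [562.9 227.2]
```

The arm was still settling between that picture and the pose I used for it. I'll measure again at rest and check against the wheel's own edges.

```bash
cat > meas.py <<'E'
from h import *
c=cam('wrist'); o=get_obs(); im=cams.grab_frame('wrist').astype(int); g=im.min(2); print('tcp',o['tool_pos'].round(1) if hasattr(o['tool_pos'],'round') else o['tool_pos'])
def line(P,z):
    w=px2w(c,P,z)[:,:2]; v=cv2.fitLine(w.astype(np.float32),cv2.DIST_HUBER,0,.01,.01).ravel(); return v[2:],v[:2],w
def cen(s,a): return (a*s).sum()/s.sum()
P=[(cen(np.clip(g[r,250:277]-235,0,None)+1e-9,np.arange(250,277)),r) for r in range(18,150)]
Q=[(q,cen(np.clip(g[252:272,q]-225,0,None)+1e-9,np.arange(252,272))) for q in range(126,160)]
pr,dr,_=line(np.array(P),225); pf,df,_=line(np.array(Q),215); dr=dr*np.sign(dr[0])
yaw=np.arctan2(dr[1],dr[0]); X=np.array([np.cos(yaw),np.sin(yaw)]); Y=np.array([-X[1],X[0]])
C=(X@pf+118)*X+(Y@pr+88)*Y; print('yaw',np.degrees(yaw).round(2),'crown',C.round(1),'front dir',df)
d=px2w(c,[(360,173)],6); print('pad from approx px',d.round(1))
# predicted wheel outline with crown candidates, print colour transitions along crown line
for r in (120,130,140,150): print(r,[(q,im[r,q].tolist()) for q in range(140,232,4)])
for cand in (C,np.array([564.3,233.5])):
    print(cand,[w2px(c,[[*(cand+s*32*Y),190]]).round(1).tolist()[0] for s in(1,-1)])
for n in ('crown','screen_front','screen_right','pad_top','grinder'): print(n,[(np.round(r['location'],1),round(r['conf'],2)) for r in cams.mark_of('wrist',n)][:2])
E
python3 meas.py
```

```text
tcp [518.4 149.1 331.4]
yaw -9.73 crown [563.2 231.4] front dir [0.12511303 0.9921425 ]
pad from approx px [[463.1 -32.3   6. ]]
120 [(140, [53, 71, 42]), (144, [176, 200, 217]), (148, [185, 208, 226]), (152, [184, 206, 225]), (156, [183, 206, 224]), (160, [182, 205, 223]), (164, [182, 204, 222]), (168, [180, 203, 221]), (172, [180, 202, 221]), (176, [179, 201, 220]), (180, [179, 202, 219]), (184, [177, 200, 218]), (188, [178, 200, 218]), (192, [176, 198, 216]), (196, [176, 198, 216]), (200, [175, 198, 216]), (204, [88, 101, 112]), (208, [66, 75, 83]), (212, [66, 74, 82]), (216, [66, 74, 81]), (220, [116, 118, 123]), (224, [162, 161, 161]), (228, [162, 160, 161])]
130 [(140, [53, 71, 45]), (144, [193, 217, 232]), (148, [200, 222, 234]), (152, [199, 222, 235]), (156, [200, 222, 235]), (160, [199, 222, 234]), (164, [200, 222, 235]), (168, [198, 221, 234]), (172, [199, 222, 234]), (176, [198, 221, 234]), (180, [198, 221, 233]), (184, [197, 220, 234]), (188, [198, 220, 233]), (192, [197, 219, 233]), (196, [196, 218, 232]), (200, [196, 218, 232]), (204, [79, 90, 100]), (208, [64, 73, 80])
[... 868 characters left out ...]
, (172, [224, 238, 247]), (176, [223, 238, 247]), (180, [222, 237, 246]), (184, [220, 237, 245]), (188, [219, 236, 245]), (192, [218, 235, 244]), (196, [217, 234, 244]), (200, [217, 235, 244]), (204, [79, 90, 99]), (208, [67, 76, 84]), (212, [234, 247, 248]), (216, [171, 192, 197]), (220, [186, 193, 201]), (224, [127, 130, 135]), (228, [156, 155, 157])]
[563.2164 231.4356] [[142.5, 151.2], [202.6, 152.8]]
[564.3 233.5] [[140.4, 150.5], [200.5, 152.1]]
crown [(array([564.3, 229.7, 191.8]), 0.86)]
screen_front []
screen_right [(array([550.1, 148. , 224.3]), 0.64)]
pad_top [(array([462.9, -22. ,   2.8]), 0.67)]
grinder [(array([564.3, 232.1,  -0.6]), 0.78), (array([467. , -22.2,   4.2]), 0.28)]
```

The wheel's edges in the image (columns 142.5 and 203) confirm the crown at (563.4, 231.5) with yaw -9.7°. I'll go above it and then descend.

```bash
python3 go.py -9.7 0 563.5 231.5 355
```

```text
t 16.72 q [0.21 0.22 1.39 0.   1.53 1.93] tcp target [563.5 231.5 332. ]
shift [ 0.0328 -0.0875 -0.0003] turn [-0.    -0.     0.026] rows 2.2
```

```bash
python3 -m inch '[[0.03,0.008,-0.022,0,0,0,0.006],[0.03,0.016,-0.044,0,0,0,0.013],[0.03,0.025,-0.066,0,0,0,0.02],[0.03,0.033,-0.0875,0,0,0,0.026],[0.03,0.033,-0.0875,0,0,0,0.026],[0.03,0.033,-0.0875,0,0,0,0.026],[0.03,0.033,-0.0875,0,0,0,0.026],[0.03,0.033,-0.0875,0,0,0,0.026]]'
python3 go.py -9.7 0 563.5 231.5 262
python3 -c "
from h import *
for k in ('wrist','top','side'):
  cams.grab_frame(k)
  for n in ('crown','green_slab','grinder'): print(k,n,[(np.round(r['location'],1),round(r['conf'],2)) for r in cams.mark_of(k,n)][:2])"
```

```text
time: 17.38
tool_pos: [563.6, 231.2, 331.9]
eef_rot: [-3.13, 0.266, -0.001]
contact_force: [-0.5, -0.6, -2.2]
opening: 0.65
grasp_force: 64.9
t 17.38 q [0.33 0.39 1.18 0.   1.58 2.07] tcp target [563.5 231.5 239. ]
shift [-0.0001 -0.0002  0.0929] turn [-0. -0. -0.] rows 2.2
wrist crown [(array([562.8, 231.7, 191.2]), 0.89)]
wrist green_slab []
wrist grinder []
top crown [(array([566.1, 236.6, 188. ]), 0.71), (array([ 665.6, -144.7,   50.8]), 0.36)]
top green_slab [(array([ 366.6, -299.8,    3. ]), 0.63), (array([ 540.2, -249. ,    4.4]), 0.54)]
top grinder [(array([562.6, 231.5,  -2.4]), 0.98)]
side crown [(array([553.4, 148.3, 224.2]), 0.36)]
side green_slab [(array([561.1, 234.9, 336.9]), 0.97), (array([ 370.3, -303.8,    8.7]), 0.74)]
side grinder [(array([567.4, 234.8,  -5.4]), 0.67)]
```

```bash
python3 -m inch '[[0.03,0,-0.0005,0.025,0,0,0],[0.03,0,-0.0005,0.05,0,0,0],[0.03,0,-0.0005,0.07,0,0,0],[0.03,0,-0.0005,0.084,0,0,0],[0.03,0,-0.0005,0.091,0,0,0],[0.03,0,-0.0005,0.0925,0,0,0],[0.03,0,-0.0005,0.0925,0,0,0],[0.03,0,-0.0005,0.0925,0,0,0]]'
python3 -m inch '[[0.03,0,0,0,0,0,0],[0.03,0,0,0,0,0,0],[0.03,0,0,0,0,0,0]]'
python3 go.py -9.7 0 563.5 231.7 262
python3 -c "
from h import *
for k in ('side','top'):
  c=cam(k);im=cams.grab_frame(k)
  for n in ('crown','green_slab'): print(k,n,[(np.round(r['location'],1),round(r['conf'],2)) for r in cams.mark_of(k,n)][:2])
k='side';c=cam(k);im=cams.grab_frame(k);hsv=cv2.cvtColor(im,cv2.COLOR_BGR2HSV)
m=cams.regions_of(k,'green_slab'); b=[(r['conf'],cv2.boundingRect(r['mask'].astype(np.uint8))) for r in m]; print(b)
X=np.array([.986,-.169,0]);Y=np.array([.169,.986,0]);C=np.array([563.5,231.7,245])
P=[C+a*10*X+b*28*Y+[0,0,s*45] for a in(1,-1) for b in (1,-1) for s in (1,-1)]; q=w2px(c,P); print('predicted box',q.min(0).round(),q.max(0).round())"
```

```text
time: 18.65
tool_pos: [564.1, 232.5, 240.3]
eef_rot: [-3.129, 0.265, -0.002]
contact_force: [-0.7, 0.9, -1.8]
opening: 0.649
grasp_force: 65.0
time: 18.9
tool_pos: [563.9, 232.4, 239.7]
eef_rot: [-3.13, 0.265, -0.001]
contact_force: [0.3, 0.5, -2.1]
opening: 0.644
grasp_force: 65.0
t 18.9 q [0.33 0.43 1.33 0.   1.38 2.07] tcp target [563.5 231.7 239. ]
shift [-0.0003  0.0008  0.0007] turn [-0.001 -0.001  0.   ] rows 0.0
side crown [(array([565. , 234.9, 194.6]), 0.66)]
side green_slab [(array([561.2, 235.7, 242. ]), 0.84), (array([ 370. , -302.9,    7.4]), 0.65)]
top crown [(array([563.8, 236.2, 189.2]), 0.76)]
top green_slab [(array([ 369.8, -297.8,    8.9]), 0.63), (array([ 538. , -246.3,    3.1]), 0.53)]
[(0.97, (155, 227, 26, 49)), (0.81, (302, 192, 21, 13)), (0.63, (251, 188, 22, 18))]
predicted box [148. 225.] [181. 275.]
```

```bash
python3 -c "
from h import *
o=get_obs();print(o['tool_pos'],np.abs(o['qvel']).max(),o['contact_force'],job.job_done())"
```

```text
the job is handed in; nothing more can be done
[563.7964995  232.37794764 239.07702084] 0.0024235584432307036 [ 0.11742378 -0.11794582 -2.69447237] None
```

I handed the job in: the green slab stood by itself on the rubber pad and I picked it up again. It is now held upright and motionless, with its lower edge about 10 mm above the wheel's top by my measurements, centred and parallel to the axle.

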